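# Blank off the tank neck with the tapered cup that fits

## Robot

A 6-joint arm with a two-finger parallel gripper is mounted at the origin on the work surface. World frame = base frame: x ahead of the robot, y to its left, z up, the work surface at z = 0. Lengths are in mm, angles in rad, forces in N, time in s.
With the tool pointing down it reaches from about 225 to 875 mm from the base axis. Payload 3.4 kg.
Tool frame: the origin (TCP) lies on the centre line of the jaws, within the pads' length; the fingertips stand 25 mm ahead of it and the grasp point (between the pads) lies 6 mm ahead of it; x points along the fingers, y is the direction in which the jaws open and shut, and the axes are right-handed (so a half turn about x gives the same grasp; the last joint's range is limited). The gripper opens to 85 mm and grips with 20 to 120 N. Pads are 22 mm wide; open, the fingers measure 114 mm over their backs; the gripper's body (76 mm by 85 mm) begins 54 mm behind the grasp point. The pads swing forward as they close: fully open they stand 13 mm farther back than shut.
Start: joints at [1.023, 0.276, 1.505, -0, 1.361, -0.121], TCP at [238.046, 523.445, 256.328] pointing down, gripper open.
Joint ranges: [-2.89, 2.89], [-0.75, 2.08], [0.22, 2.7], [-1.18, 4.32], [0.11, 2.71], [-2.7, 2.7]. Speed limits (rad/s): [2.57, 2.57, 3.14, 3.14, 3.14, 3.14].

## Interface

Orientations are given as a 3x3 rotation matrix whose columns are the frame's x, y, z axes.
In Python, from workcell import reach, line_to, move_j, release, gripper_close, sleep, inverse_kinematics, read_camera, MotionError, job_done, get_clock, get_joint_positions, get_joint_velocities, get_effort, get_ee_pos, get_tcp_rot, get_force, get_torque, get_width gives the robot as it stands. Calls block until the motion is done:
- reach(position, orientation): joint-space move of the TCP to a pose.
- line_to(position, frame=None, velocity=150, until_force=None): straight line of the TCP; frame=None keeps the orientation; velocity is the mean speed in mm/s. With until_force (N) it stops when the force on the tool has changed by that much, and returns True; else False.
- move_j(angles): joint-space move.
- release() and gripper_close(f_grip=None): open the fingers fully, or close them until they stop; f_grip is the grip in N (None keeps the last).
- sleep(seconds).
- inverse_kinematics(position, orientation): joint angles nearest the present ones, or None.
- read_camera(name): name is "side" or "top"; returns a dict with "image" (420x560x3 uint8, red, green, blue), "fovy" (degrees; the focal length in pixels is half the picture's height over the tangent of half this angle, whatever the lens; pixels are square), "cx", "cy" (the principal point, pixels), "position" and "orientation" of the camera in the world. Camera axes: x right, y up, looking along -z (the intrinsics and any distortion apply to the point x, -y, -z); pixel columns grow to the right and rows downward; lengths in mm; the calibration is good to about 2 mm. A picture is of the moment at which its call begins. There is no depth.
A pose or a line that the arm cannot do raises MotionError and nothing moves.
- job_done(): hands the job in, once; it reports no verdict.
Readings, each from a call of its own:
- get_clock(): time.
- get_joint_positions(): joint angles.
- get_joint_velocities(): joint speeds.
- get_effort(): joint torques, N m.
- get_ee_pos(): TCP position.
- get_tcp_rot(): TCP orientation.
- get_force(): force on the tool from outside, world axes, zero at the start.
- get_torque(): the same for the moment, N m.
- get_width(): finger opening in mm.
Only numpy, scipy, OpenCV 4.12 (cv2) and the standard library are available. Lean on these libraries where they do the work, as an engineer would, in place of code of your own. Each camera call takes 0.05 s, during which the arm holds its last target.

## Task

The tank head is about to be ground and its tall neck must be closed against dust. Take the middle-sized of the three tapered metal cups by its stem, nest it upright in the neck, and press it down with a light push until its rim is level with the top edge of the neck. Stop there and let go: pushed well below the edge it wedges and jams.

Things in the scene. Friction and masses are not known exactly. Their poses are not given: they have to be found in the camera images.
- cup_mid_center (a point): Middle-sized of three bright metal tapered cups standing on the bench: round, open, bottom 34 mm across, rim 70 mm across and 50 mm above the underside, a plain round stem (24 mm) rising from its middle to 100 mm; 0.25 kg. Point: on the axis, at rim height (50 mm up); z up. The small cup (rim 44 mm, 76 mm tall) and the large one (rim 100 mm, 110 mm tall) do not fit.
- neck_rim (a point): Centre of the open mouth of the tall neck, level with its top edge, 160 mm above the bench; z up. The neck is an upright steel tube, 94 mm outside, 84 mm inside, lined with a black rubber sleeve whose tapered bore is 60 mm across at the top.
- tank_head: Dished steel tank head, 320 mm across, 90 mm high, crown up, fixed to the bench; origin under its centre, z up. It carries the neck (50 mm from the centre towards +y, its tallest fitting), a square bolting pad (top 113 mm above the bench) and a small coupling (100 mm).
- sleeve (a joint): How far the rubber sleeve has been drawn down in the neck, m: 0 at first, level with the neck's edge; hard stop at 0.032. A cup just set in stands with its rim about 13 mm above the edge. A push of about 8 N, plus 3 N per 20 mm/s, draws cup and sleeve down; they stay where the push ends.
There are look-alikes about, which are no part of the job. What is shaped like the part that bears cup_mid_center but orange or yellow is not meant.

How it is judged:
By the outcome, as a careful person would: the job done as asked, in the order asked, and still so for the second after the job is handed in, with the robot touching nothing.
It also fails if it takes over 45 s, if anything falls off the work surface, if the arm or the gripper's body presses on something with over 40 N, if the wrist force passes 120 N, or if a joint passes its speed limit or range.

## Working session

There is one attempt and no reset: what is moved stays moved. The work goes in short steps, each a Python script; the robot and the scene stay as the last script left them, time stands still between calls to the robot, and variables do not carry over. Pictures are saved under pics/ and viewed, and the job is handed in when it is done.

```bash
mkdir -p pics; ls; cat > h.py <<'E'
import numpy as np, cv2
from workcell import *
def snap(n,f):
    c=read_camera(n); cv2.imwrite(f,c["image"][:,:,::-1]); return c
E
python3 - <<'E'
from h import *
import pickle
for n in("side","top"):
    c=snap(n,f"pics/{n}0.png"); pickle.dump(c,open(f"{n}0.pkl","wb"))
    print(n,{k:v for k,v in c.items() if k!="image"})
print(get_clock(),get_ee_pos(),get_tcp_rot())
E
```

```text
pics
side {'fovy': 46.47129837008928, 'cx': 278.9614657605476, 'cy': 207.34481774656635, 'position': array([   5.89240898, -919.09707127,  967.02423725]), 'orientation': array([[ 0.88513644,  0.31165706, -0.34554792],
       [-0.46516115,  0.5725086 , -0.67517331],
       [-0.01259337,  0.75835597,  0.65171898]])}
top {'fovy': 56.9272078318969, 'cx': 277.35191294616806, 'cy': 201.6060757973781, 'position': array([406.48783703, -47.07202057, 982.42742103]), 'orientation': array([[ 0.0290799 ,  0.99854732, -0.04536087],
       [-0.99937471,  0.02813092, -0.02142076],
       [-0.0201136 ,  0.04595542,  0.99874098]])}
0.1 [237.81283039 523.05650306 255.53246401] [[-8.88516797e-04  4.14012578e-01  9.10270726e-01]
 [-1.41757820e-03  9.10269650e-01 -4.14013472e-01]
 [-9.99998601e-01 -1.65823786e-03 -2.21894668e-04]]
```

View pics/side0.png

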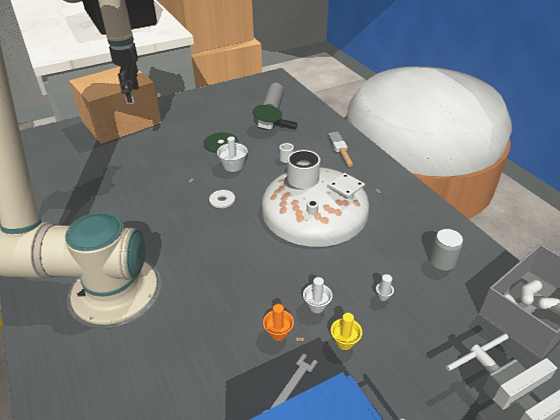

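View pics/top0.png

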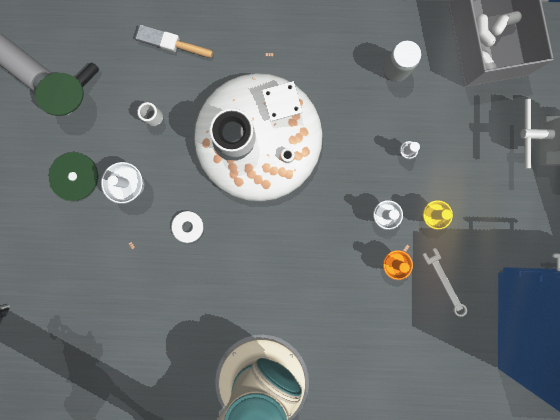

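Side view: mid cup at about (317,295), small cup (385,288), large cup (232,155), neck (303,165). Top view: mid cup (388,214), small cup (409,150), large cup (122,183), neck (233,130). I'll enlarge these next to see the edges.

```bash
python3 - <<'E'
import cv2,numpy as np
t=cv2.imread('pics/top0.png');s=cv2.imread('pics/side0.png')
def c(i,x,y,r=32): return cv2.resize(i[y-r:y+r,x-r:x+r],(390,290*390//290),interpolation=cv2.INTER_NEAREST)[:, :]
def cc(i,x,y,rx=40,ry=30): return cv2.resize(i[y-ry:y+ry,x-rx:x+rx],(400,300),interpolation=cv2.INTER_NEAREST)
cv2.imwrite('pics/z0.png',np.vstack([np.hstack([cc(t,388,214),cc(t,233,130)]),np.hstack([cc(s,317,295),cc(s,303,165)])]))
E
```

```text
(no output)
```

View pics/z0.png

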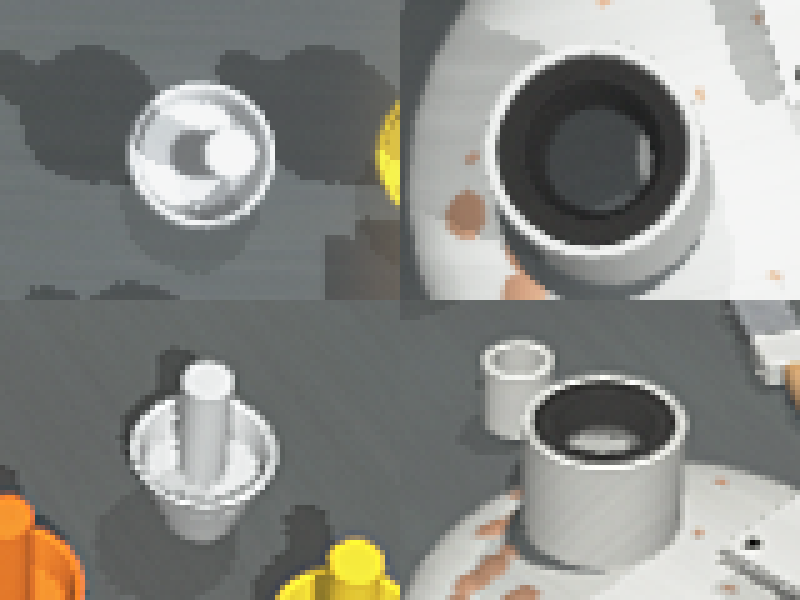

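```bash
cat >> h.py <<'E'
def F(c): return 210/np.tan(np.radians(c["fovy"]/2))
def ray(c,u,v):
    d=np.array([(u-c["cx"])/F(c),-(v-c["cy"])/F(c),-1.]); return c["orientation"]@d
def onz(c,u,v,z):
    d=ray(c,u,v);p=np.array(c["position"]);return p+d*(z-p[2])/d[2]
def proj(c,P):
    q=c["orientation"].T@(np.array(P,float)-c["position"]);return c["cx"]+F(c)*q[0]/-q[2],c["cy"]-F(c)*q[1]/-q[2]
def blob(mask,u,v):
    n,l,st,ce=cv2.connectedComponentsWithStats(mask.astype(np.uint8))
    d=[(np.hypot(*(ce[i]-[u,v])),i) for i in range(1,n) if st[i,4]>30]
    i=min(d)[1]; cs,_=cv2.findContours((l==i).astype(np.uint8),cv2.RETR_EXTERNAL,cv2.CHAIN_APPROX_NONE)
    return max(cs,key=cv2.contourArea)
def circ(c,ct,z):
    P=np.array([onz(c,u,v,z)[:2] for u,v in ct.reshape(-1,2)])
    A=np.c_[2*P,np.ones(len(P))]; s=np.linalg.lstsq(A,(P**2).sum(1),rcond=None)[0]
    r=np.sqrt(s[2]+s[0]**2+s[1]**2); return s[:2],r,np.abs(np.hypot(*(P-s[:2]).T)-r).max()
E
python3 - <<'E'
from h import *
import pickle
T=pickle.load(open('top0.pkl','rb'));S=pickle.load(open('side0.pkl','rb'))
tg=T["image"].max(2);sg=S["image"].max(2)
def crop(m,x,y,r):
    k=np.zeros_like(m,bool);k[y-r:y+r,x-r:x+r]=1;return m&k
for thr in (60,75,100):
  for c,g,u,v in((T,tg,233,130),(S,sg,303,160)):
    b=blob(cv2.morphologyEx(crop(g<thr,u,v,24).astype(np.uint8),cv2.MORPH_CLOSE,np.ones((9,9))),u,v);print('neck',thr,circ(c,b,160),cv2.boundingRect(b))
for thr in (130,150,170):
    b=blob(crop(tg>thr,388,214,17),388,214);print('cup',circ(T,b,50),cv2.boundingRect(b))
    C=circ(T,b,50)[0]
print('stem side', onz(S,317+1.6,295-14,100), proj(S,[*C,100]),proj(S,[*C,0]),proj(T,[*C,100]))
E
```

```text
neck 60 (array([595.31140252,  74.90586019]), np.float64(38.89939683799911), np.float64(1.7282488893290164)) (213, 112, 37, 37)
neck 60 (array([594.44402891,  72.5158716 ]), np.float64(36.581551359109056), np.float64(3.456979625675636)) (290, 152, 28, 15)
neck 75 (array([592.91134584,  76.89727229]), np.float64(40.93363775144972), np.float64(7.64914504755729)) (213, 112, 37, 40)
neck 75 (array([593.53646856,  72.61010118]), np.float64(37.76362647087106), np.float64(7.563006432884748)) (290, 151, 28, 16)
neck 100 (array([591.84976188,  77.25191309]), np.float64(42.017812080039306), np.float64(10.833131674798658)) (213, 111, 37, 43)
neck 100 (array([564.40307693,  87.53894925]), np.float64(64.91676556414438), np.float64(60.20334813783621)) (279, 141, 43, 43)
cup (array([ 425.49619639, -292.30384751]), np.float64(34.55206633398823), np.float64(1.4188161443726344)) (373, 200, 30, 30)
cup (array([ 425.81180669, -292.72775606]), np.float64(34.061441811220604), np.float64(1.4630782049795812)) (374, 200, 29, 30)
cup (array([ 425.78141948, -292.59998169]), np.float64(33.728960881343774), np.float64(1.3277981289439609)) (374, 200, 29, 29)
stem side [ 424.5718582  -295.88985086  100.        ] (np.float64(318.3092497496416), np.float64(279.85271797990254)) (np.float64(316.68330255672873), np.float64(306.86373973695936)) (np.float64(393.8265267572507), np.float64(214.05979300712357))
```

Cup: (425.5,-292.5) from the top view, and the stem top agrees in the side view (r≈34.5, expected 35). Neck: about (595,74) from both views, 2.5 mm apart. I'll go and grasp the cup.

```bash
cat >> h.py <<'E'
def down(a): # jaw dir angle
    x=np.array([0,0,-1.]);y=np.array([np.cos(a),np.sin(a),0]);return np.c_[x,y,np.cross(x,y)]
E
python3 - <<'E'
from h import *
print(get_clock(),get_width())
best=[]
for a in np.arange(-np.pi,np.pi,np.pi/12):
    r=[]
    for p in([425.4,-293.4,87],[425.4,-293.4,300],[595,74,290],[595,74,197]):
        q=inverse_kinematics(p,down(a)); r.append(q)
    if all(q is not None for q in r): print(round(np.degrees(a)),[round(float(q[5]),2) for q in r],np.round(r[1],2),np.round(r[2],2))
E
```

```text
0.1 85.35728938090534
-150 [1.88, 1.88, 2.63, 2.63] [-0.74  0.17  1.55 -0.    1.43  1.88] [ 0.01  0.3   1.39 -0.    1.45  2.63]
-135 [1.62, 1.62, 2.36, 2.36] [-0.74  0.17  1.55  0.    1.43  1.62] [ 0.01  0.3   1.39 -0.    1.45  2.36]
-120 [1.36, 1.36, 2.1, 2.1] [-0.74  0.17  1.55  0.    1.43  1.36] [ 0.01  0.3   1.39 -0.    1.45  2.1 ]
-105 [1.09, 1.09, 1.84, 1.84] [-0.74  0.17  1.55 -0.    1.43  1.09] [ 0.01  0.3   1.39 -0.    1.45  1.84]
-90 [0.83, 0.83, 1.58, 1.58] [-0.74  0.17  1.55 -0.    1.43  0.83] [ 0.01  0.3   1.39 -0.    1.45  1.58]
-75 [0.57, 0.57, 1.32, 1.32] [-0.74  0.17  1.55 -0.    1.43  0.57] [ 0.01  0.3   1.39 -0.    1.45  1.32]
-60 [0.31, 0.31, 1.05, 1.05] [-0.74  0.17  1.55 -0.    1.43  0.31] [ 0.01  0.3   1.39 -0.    1.45  1.05]
-45 [0.05, 0.05, 0.79, 0.79] [-0.74  0.17  1.55  0.    1.43  0.05] [ 0.01  0.3   1.39 -0.    1.45  0.79]
-30 [-0.21, -0.21, 0.53, 0.53] [-0.74  0.17  1.55 -0.    1.43 -0.21] [ 0.01  0.3   1.39 -0.    1.45  0.53]
-15 [-0.48, -0.48, 0.27, 0.27] [-0.74  0.17  1.55 -0.    1.43 -0.48] [ 0.01  0.3   1.39 -0.    1.45  0.27]
0 [-0.74, -0.74, 0.01, 0.01] [-0.74  0.17  1.55 -0.    1.43 -0.74] [ 0.01  0.3   1.39 -0.    1.45  0.01]
15 [-1.0, -1.0, -0.25, -0.25] [-0.74  0.17  1.55 -0.    1.43 -1.  ] [ 0.01  0.3   1.39 -0.    1.45 -0.25]
30 [-1.26, -1.26, -0.52, -0.52] [-0.74  0.17  1.55 -0.    1.43 -1.26] [ 0.01  0.3   1.39 -0.    1.45 -0.52]
45 [-1.52, -1.52, -0.78, -0.78] [-0.74  0.17  1.55 -0.    1.43 -1.52] [ 0.01  0.3   1.39 -0.    1.45 -0.78]
60 [-1.79, -1.79, -1.04, -1.04] [-0.74  0.17  1.55 -0.    1.43 -1.79] [ 0.01  0.3   1.39 -0.    1.45 -1.04]
75 [-2.05, -2.05, -1.3, -1.3] [-0.74  0.17  1.55 -0.    1.43 -2.05] [ 0.01  0.3   1.39 -0.    1.45 -1.3 ]
90 [-2.31, -2.31, -1.56, -1.56] [-0.74  0.17  1.55 -0.    1.43 -2.31] [ 0.01  0.3   1.39 -0.    1.45 -1.56]
105 [-2.57, -2.57, -1.82, -1.82] [-0.74  0.17  1.55 -0.    1.43 -2.57] [ 0.01  0.3   1.39 -0.    1.45 -1.82]
```

```bash
python3 - <<'E'
from h import *
R=down(-np.pi/4)
reach([425.4,-293.4,200],R); print(get_clock(),get_ee_pos())
import pickle
h=line_to([425.4,-293.4,88],velocity=120,until_force=8); print(h,get_clock(),get_ee_pos(),get_force())
c=snap("side","pics/side1.png");snap("top","pics/top1.png")
E
python3 - <<'E'
import cv2,numpy as np
s=cv2.imread('pics/side1.png');t=cv2.imread('pics/top1.png')
cv2.imwrite('pics/z1.png',np.hstack([cv2.resize(s[215:335,257:377],(400,400)),cv2.resize(t[150:270,330:450],(400,400))]))
E
```

```text
3.05 [ 425.80384237 -292.79415725  200.05500753]
False 4.1333 [ 425.88186779 -293.76437815   88.57203323] [-0.58884149  0.50481168  1.03308183]
```

View pics/z1.png

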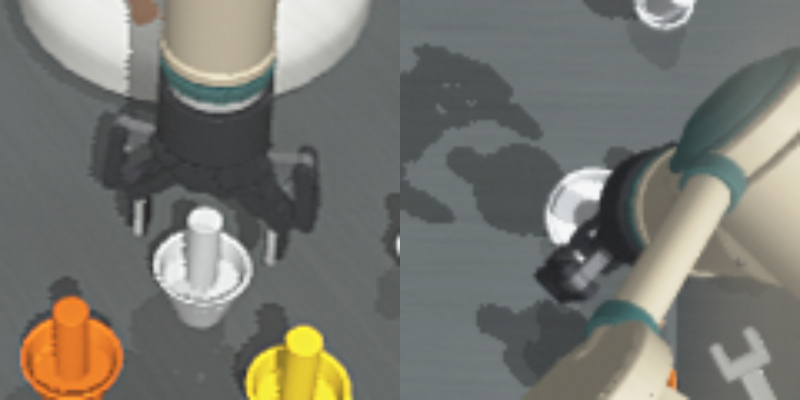

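The fingers straddle the stem, roughly centred, with the tips above the rim. I'll close, lift and check.

```bash
python3 - <<'E'
from h import *
gripper_close(60); print(get_clock(),get_ee_pos(),get_width(),get_force())
snap("side","pics/side2.png")
line_to([425.4,-293.4,310],velocity=220)
reach([595,74,300],down(-np.pi/4)); print(get_clock(),get_ee_pos(),get_width(),get_force())
sleep(.2)
import pickle
for n in("side","top"):
    c=snap(n,f"pics/{n}3.png");pickle.dump(c,open(n+"3.pkl","wb"))
print(get_ee_pos())
E
python3 - <<'E'
import cv2,numpy as np
s=cv2.imread('pics/side2.png');t=cv2.imread('pics/side3.png')
u=cv2.imread('pics/top3.png')
cv2.imwrite('pics/z2.png',np.hstack([cv2.resize(s[215:335,277:357],(265,400)),cv2.resize(t[80:200,263:343],(265,400)),cv2.resize(u[60:180,190:270],(265,400))]))
E
```

```text
4.8333 [ 425.25614745 -293.27690371   88.19200818] 22.9542121818602 [-0.48584385  0.58697378  3.31421441]
7.5417 [594.95935489  72.72139903 299.94306317] 22.6243996384464 [ 0.57714493  0.26435391 -3.78725766]
[595.00925793  73.10989544 300.16027465]
```

View pics/z2.png

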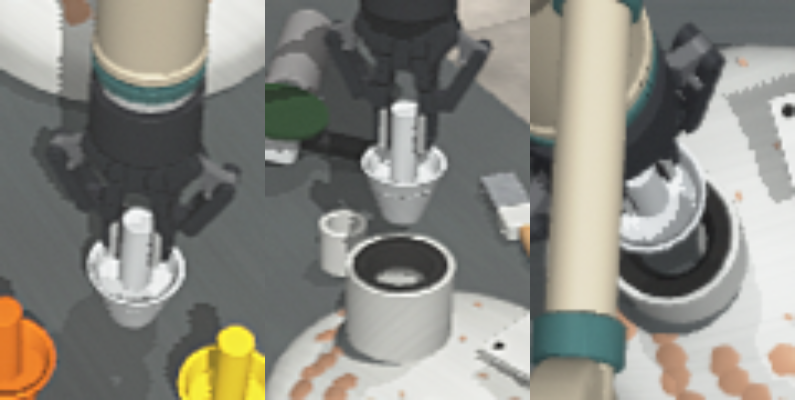

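```bash
python3 - <<'E'
from h import *
import pickle
S=pickle.load(open('side3.pkl','rb'));T=pickle.load(open('top3.pkl','rb'))
print('rim pred',proj(S,[595,73.1,262]),'neck pred',proj(S,[595,74,160]), 'stemtop',proj(S,[595,73.1,312]))
b=S["image"][95:185,255:355].copy()
cv2.imwrite('pics/z3.png',cv2.resize(b[:,:,::-1],(666,600),interpolation=cv2.INTER_NEAREST))
E
```

```text
rim pred (np.float64(304.20315516773843), np.float64(127.72329237948172)) neck pred (np.float64(303.296200572604), np.float64(158.38280089664107)) stemtop (np.float64(304.5988428820523), np.float64(111.465411968356))
```

View pics/z3.png

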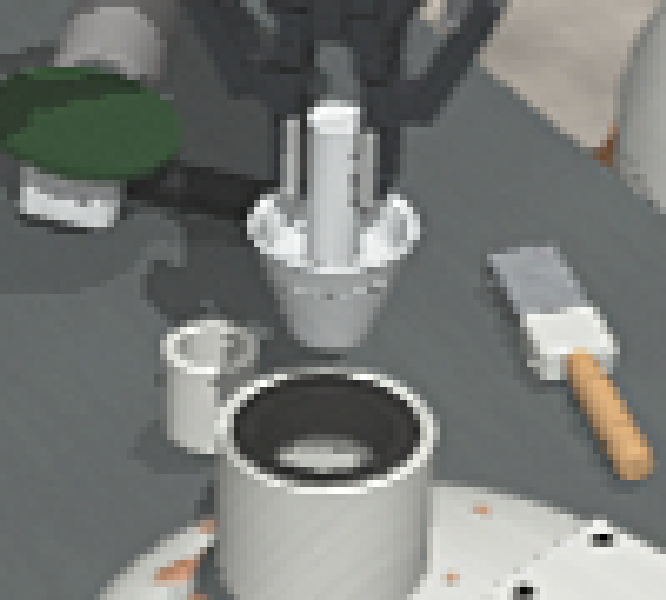

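Cup upright in the gripper. The rim centre sits at about (304.6,129) against a predicted (304.2,127.7). The neck ring is centred at (303.5,158.8) against a predicted (303.3,158.4). Alignment is within about 1 mm, so I'll lower to contact.

```bash
python3 - <<'E'
from h import *
line_to([595,74,220],velocity=80); sleep(.2);print(get_clock(),get_ee_pos(),get_force(),get_width())
h=line_to([595,74,202],velocity=10,until_force=5); print(h,get_clock(),get_ee_pos(),get_force(),get_torque(),get_width())
snap("side","pics/side4.png");print(get_ee_pos(),get_force())
E
python3 - <<'E'
import cv2
s=cv2.imread('pics/side4.png')[95:185,255:355]
cv2.imwrite('pics/z4.png',cv2.resize(s,(666,600),interpolation=cv2.INTER_NEAREST))
E
```

```text
9.1917 [595.25362208  74.00616358 220.56535801] [ 0.58662926 -0.08633768 -3.32171433] 22.732145494029236
True 10.175 [595.21382686  74.42669981 211.48276282] [ 0.30184223 -0.19569819  4.24592498] [-0.04536211 -0.02884852 -0.00135588] 22.450834518257494
[595.20025176  74.4622899  211.41797344] [-2.42291022e-03 -5.05687039e-01  4.31998626e+00]
```

View pics/z4.png

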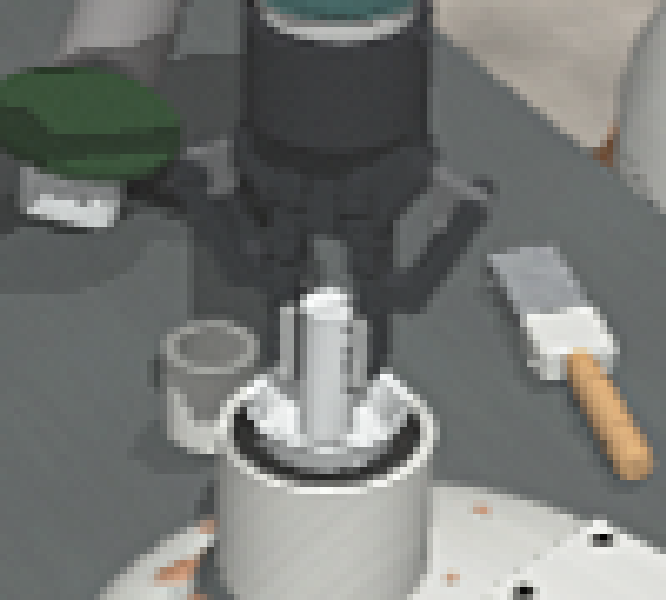

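Contact at TCP z 211.4 puts the rim 13.2 mm above the edge, matching the stated 13 mm. The picture shows the cup centred in the neck. Next I'll press slowly to TCP z≈198.2.

```bash
python3 - <<'E'
from h import *
import pickle
p=get_ee_pos()
for z in (203,199.5,198.3):
    h=line_to([595.1,74.2,z],velocity=10,until_force=40); print(h,get_clock(),get_ee_pos(),get_force(),get_width())
sleep(.2);print(get_ee_pos(),get_force())
z=198.3
for k in range(3):
    e=get_ee_pos()[2]-198.3
    if e<.25: break
    z-=e; line_to([595.1,74.2,z],velocity=8,until_force=30); sleep(.1); print(z,get_ee_pos(),get_force())
c=snap("side","pics/side5.png");pickle.dump(c,open("side5.pkl","wb"));print(get_clock())
E
python3 - <<'E'
import cv2
s=cv2.imread('pics/side5.png')[95:185,255:355]
cv2.imwrite('pics/z5.png',cv2.resize(s,(666,600),interpolation=cv2.INTER_NEAREST))
E
```

```text
False 11.0833 [595.33292887  74.39106502 203.3566281 ] [-0.69101898  0.68434791  4.74287096] 22.775457358857913
False 11.5833 [595.31403653  74.33307364 199.56268123] [0.01571124 0.66978745 3.50236263] 22.994083723456896
False 11.85 [595.30593467  74.32859047 198.33690702] [0.10633536 1.61414838 3.75139536] 22.865205276507748
[595.29610891  74.31810025 198.33202768] [0.85702047 2.06249093 3.64242908]
12.1
```

View pics/z5.png

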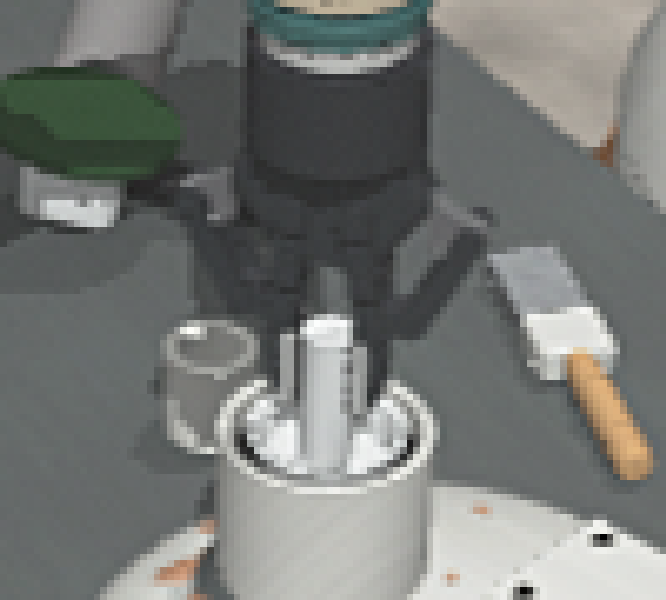

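The rim now looks about level with the edge. Release, withdraw, and check in both cameras.

```bash
python3 - <<'E'
from h import *
import pickle
release(); print(get_clock(),get_ee_pos(),get_force(),get_width())
line_to([595.1,74.2,330],velocity=150)
reach([400,350,330],down(-np.pi/4)); sleep(.3); print(get_clock(),get_ee_pos())
for n in("side","top"):
    c=snap(n,f"pics/{n}6.png");pickle.dump(c,open(n+"6.pkl","wb"))
S=c if 0 else pickle.load(open("side6.pkl","rb"));T=c
for dz in(-3,0,3): print(dz,'side stemtop',proj(S,[595.2,74.3,210+dz]),'top',proj(T,[595.2,74.3,210+dz]))
E
python3 - <<'E'
import cv2,numpy as np
s=cv2.imread('pics/side6.png')[125:185,263:343];t=cv2.imread('pics/top6.png')[100:160,193:273]
cv2.imwrite('pics/z6a.png',cv2.resize(s,(800,600),interpolation=cv2.INTER_NEAREST))
cv2.imwrite('pics/z6b.png',cv2.resize(t,(800,600),interpolation=cv2.INTER_NEAREST))
E
```

```text
12.7333 [595.053358    74.16600552 198.22738602] [-0.47240066  0.005393    0.1452404 ] 85.3647206773549
15.3333 [400.68128751 349.47957243 329.87168295]
-3 side stemtop (np.float64(303.637600162271), np.float64(144.48550677434739)) top (np.float64(227.940859841742), np.float64(124.58060213838152))
0 side stemtop (np.float64(303.65936379761814), np.float64(143.5820338197829)) top (np.float64(227.72182486511025), np.float64(124.21747445690599))
3 side stemtop (np.float64(303.6811897444811), np.float64(142.67597412966478)) top (np.float64(227.501106302384), np.float64(123.851555638031))
```

View pics/z6a.png

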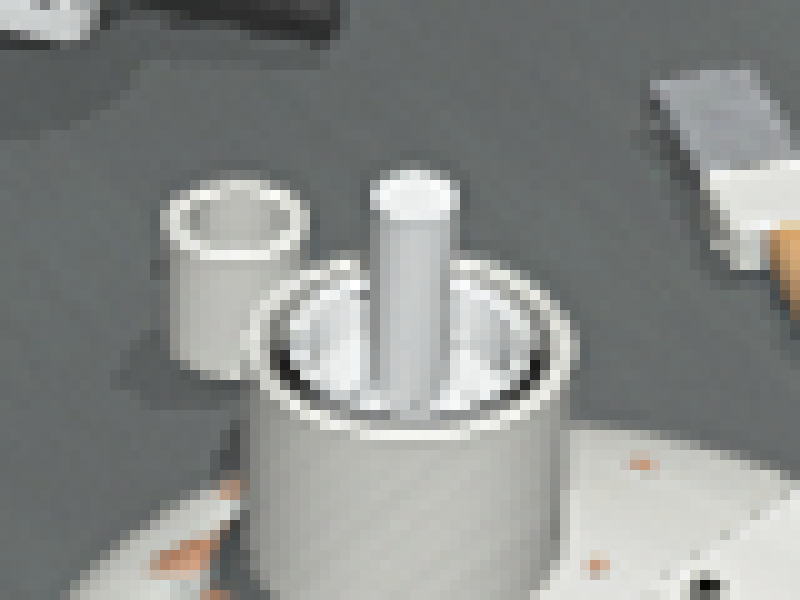

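View pics/z6b.png

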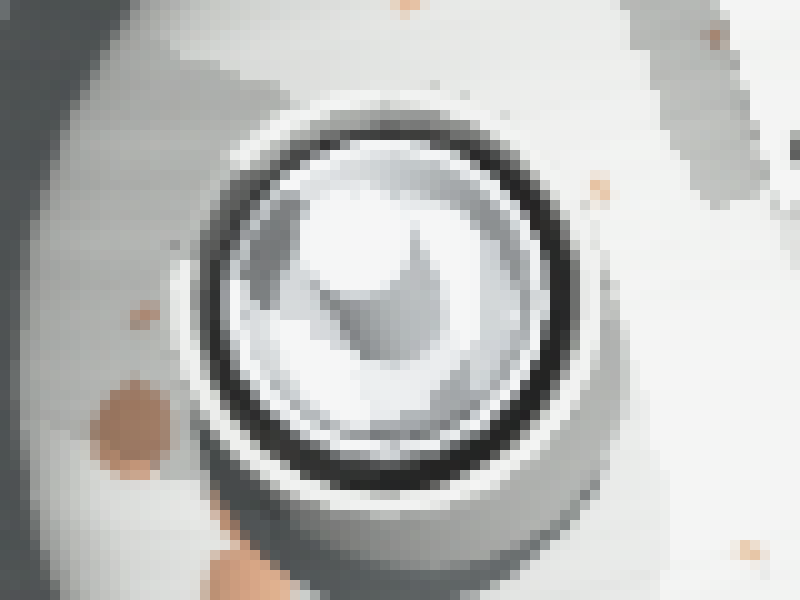

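In the side view the stem top is at (304.0,144.0), against (303.7,143.6) predicted for a level rim. The cup rim and the neck ring are concentric in both views, with centres within about 0.5 px (roughly 1.5 mm of height), and the cup stands upright. The arm is clear, so I'll hand in.

```bash
python3 - <<'E'
from h import *
print(get_clock(),get_force()); job_done()
E
```

```text
15.4333 [ 0.67204248 -0.00778533  0.00291935]
the job is handed in; nothing more can be done
```

I gripped the middle-sized cup by its stem and nested it upright in the neck. I then pressed it down slowly with about 8 N, let go and moved the arm clear. The job was handed in at 15.4 s.

**First contact:** the cup touched the sleeve with its rim 13.2 mm above the edge, against the stated 13 mm.

**Final height:** from the tool height, the rim ended at 160.1 mm against the neck's 160 mm.

**Last pictures:** the cup is upright and centred in both views. The side camera disagrees with itself slightly. The stem top alone reads about 1 mm low, but measured against the neck ring it reads about 1.5 mm high. Both are within the camera calibration, so I made no correction.

No checks failed; the force after release was near zero. The two cameras had put the neck about 2.5 mm apart, so I used a point between them.

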